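# Set the adjustable wrench to the strut nut and tighten it home

### The arm

A 6-joint arm with a two-finger parallel gripper is mounted at the origin on the work surface. World frame = base frame: x ahead of the robot, y to its left, z up, the work surface at z = 0. Lengths are in m, angles in rad, forces in N, time in s.
With the tool pointing down it reaches from about 0.35 to 0.925 m from the base axis. Payload 6.4 kg.
Tool frame: the origin (TCP) lies at the very end of the fingers, on their centre line; the grasp point (between the pads) lies 19 mm behind it; z points along the fingers, y is the direction in which the jaws open and shut (so a half turn about z gives the same grasp; the last joint's range is limited). The gripper opens to 94 mm and grips with 3 to 60 N. Pads are 16 mm wide; open, the fingers measure 119 mm over their backs; the gripper's body (75 mm by 177 mm) begins 78 mm behind the grasp point.
Start: joints at [1.116, 0.245, 1.558, -0, 1.339, -0.174], TCP at [0.18, 0.625, 0.205] pointing down, gripper open.
Joint ranges: [-3.13, 3.13], [-1.02, 2.26], [0.13, 2.54], [-0.95, 4.09], [0.21, 2.88], [-2.74, 2.74]. Speed limits (rad/s): [2.57, 2.57, 3.14, 3.14, 3.14, 3.14].

### API

Orientations are given as [roll, pitch, yaw] about the fixed x, y, z axes, in that order (R = Rz(yaw) Ry(pitch) Rx(roll)).
In Python, from bench import status, eyes, close_job, find_in gives the robot as it stands.
- The arm moves only by the tool jog_arm, never from a script. Its argument "plan" is a list of rows, each a list of 7 numbers: the shift along the tool's x, y, z in units of 250 mm (1.0 is 250 mm), then the turn, a rotation vector about the tool's x, y, z in units of 45 degrees (1.0 is 45 degrees), then the gripper's target within -1 to 1 (shut at 1, half-way at 0, fully open at -1). A call has 1 to 5 rows; each row is the pose to reach, as a shift and turn from the pose measured when the call began, along the tool's axes at that moment; what a row does not reach only later rows make up. A row lasts 1/10 s, in which the tool goes at most 50 mm and 8.59 degrees, less where a joint would pass 70% of its speed; a pose out of reach is approached as far as the arm can. A call with a number of a shift or a turn outside -1 to 1 is refused whole. A call with a gripper value outside its range is refused whole. The fingers move at their own pace and stop on an object; "squeeze" is the grip in N (left out, the last holds). Time passes only in rows, so rows that repeat a pose let the fingers close. It gives the time, the measured TCP pose, the force and the opening at its end, in the units of the state.
- status.read_state(): the state, without advancing time (a new reading comes with each control period).
- eyes.snapshot(name): name is "scene" or "top" or "wrist"; returns the picture (400x640x3 uint8, red, green, blue); there is no depth.
- eyes.camera_params(name): a dict with "K" (3x3 intrinsics, pixels), "rvec" (rotation vector, rad) and "tvec" (3), from world to camera coordinates, as OpenCV has them; the wrist camera has in their place "tool_from_camera" (4x4, takes a point from camera to tool coordinates, whose origin is the TCP and whose axes are the flange's). Camera axes: x right, y down, z forward; pixel columns grow to the right and rows downward; lengths in m; the calibration is good to about 2 mm. A picture is of the moment at which its call begins: read the wrist's pose just before it. camera_params takes no time and is no camera call.
- close_job(): hands the job in, once; it reports no verdict.
Trained networks look in the newest picture that a camera, given by its name, has taken for a name from the list of things; names that differ only in an ending like _2 or _b are one class to them, and where a whole thing is asked for, a point or a joint stands for the part that bears it (a point fixed in the world has none). Each returns a list of dicts, best first, with "confidence" (0 to 1); they miss things now and then, are a little off and sometimes report something else, mostly with a low value. They report only what shows in the picture. A call takes as long as a camera call.
- find_in(camera, label): "rect" ([centre column, centre row, width, height] in pixels, round what is visible of it).
The state is a dict: "time_s": time; "qpos": joint angles; "joint_velocities": joint speeds; "joint_torque": joint torques, N m; "tcp_pos": TCP position; "tcp_rot": TCP orientation; "contact_force": force on the tool from outside, world axes, zero at the start; "ft_torque": the same for the moment, N m; "finger_gap": finger opening in m.
Only numpy, scipy, OpenCV 4.12 (cv2) and the standard library are available. Lean on these libraries where they do the work, as an engineer would, in place of code of your own. Each camera call takes 0.05 s, during which the arm holds its last target.

### The job

The adjustable wrench lies on the plate with its jaws too wide around the brass nut: roll its worm with a finger until the jaws just fit the nut, before turning anything. Then swing the wrench by its handle, clockwise seen from above, until the nut comes up against its stop, without forcing the worm or the wrench. Leave the wrench lying on the nut, still fitting it, let go, and leave everything else where it is; do not touch the nut or push the jaw itself.

Things in the scene. Friction and masses are not known exactly. Their poses are not given: they have to be found in the camera images.
- plate: the grey assembly plate fixed on the counter, 400 x 240 mm, its flat top 24 mm above the counter; origin on the counter under its centre, x along its length to the nut end. The wrench lies flat on it
- hex_nut: the brass hexagon nut in the plate, vertical axis, 30 mm across flats (34.6 over corners), 16 mm high, a 12 mm stud through it that stands 5 mm above its top, a white paint line from its centre to one corner. Origin on its axis at the plate's top. It only turns. Not to be touched by the robot
- nut_turn (a joint): turn of the nut in rad, growing clockwise seen from above. Starts between 0 and 0.16; its stop (fully home, the white line on the nut pointing along the white line on the plate) is at 0.75. Steady drag of about 0.3 N m; stays where it is left; at the stop it goes no further
- jaw_centre (a point): on the loose wrench (steel, 256 mm long, 0.5 kg, flat on the plate, nut already between its jaws): 8 mm above the plate, midway between the jaws when they fit a 30 mm nut; the fixed jaw's face is 15 mm to +y. x runs along the wrench from handle to the open end of the jaws, z up. Jaws and flat top of the head are 14 mm high
- jaw_slide (a joint): how far the movable jaw (on the wrench's -y side) has been closed, in m: jaw opening = 33.2 mm - value, so the jaws sit snug on the nut at about 0.0032. Starts between -0.0004 and 0.0004. Driven only by the worm, 0.6 mm per rad of worm turn; held by the worm's friction against about 80 N on the jaw
- worm_top (a point): highest point, at mid-length, of the wrench's worm: a knurled brass roller in the head, 18 mm diameter, 18 mm long, axis across the wrench (its y), 46 mm behind jaw_centre and 8 mm to its -y side. The top stands 19 mm above the plate, 5 mm proud of the head, 3 mm above the nut's top. Same axes as jaw_centre
- worm: the worm roller; origin at its centre, 9 mm under its top; its x, z spin with it. Dragging its top towards the jaws closes them, 9 mm of drag per rad: several strokes. It takes about 6 N sideways, so a fingertip must bear down with 8 to 18 N (above 30 N bruises it). Rigid. Once the jaws are tight on the nut it stalls and the finger slides over it
- movable_jaw: the movable jaw; origin moves with it (only its displacement means anything). Not to be pushed by the robot directly
- wrench_handle (a point): centre of the wrench's black rubber sleeve, 155 mm behind jaw_centre, 8 mm above the plate: 24 mm wide (wrench's y), 15 mm thick lying on the plate, 125 mm long along the wrench's x. Same axes as jaw_centre
- spare_nut: a loose dark steel ring nut, 32 mm across and 14 mm high, lying on a corner of the plate; a bystander
- bush: a loose black rubber bush, 36 mm across and 24 mm high, on a corner of the plate; a bystander
- carton_a: a closed cardboard carton 90 x 130 x 80 mm; a bystander
- carton_b: a closed blue carton 100 x 70 x 60 mm; a bystander
- spray_can: an upright can 54 mm across, 150 mm high; a bystander
- tape_roll: an orange ring, 96 mm across, 45 mm high; a bystander
- screwdriver: a screwdriver with a green handle; a bystander

How it is judged:
On the way, in this order (a step that is already met when the one before it is completed fails the run):
1. the jaws have been closed with the worm to within 0.6 mm of the nut, the nut between them and not yet turned (value of joint jaw_slide between 0.0026 and 0.0045 m and horizontal distance between jaw_centre and hex_nut below 0.006 m and angle between jaw_centre's own z axis and vertical below 0.08 rad and value of joint nut_turn below 0.3 rad), for 0.2 s.
2. the nut has been turned with the wrench to its stop (value of joint nut_turn above 0.73 rad and horizontal distance between jaw_centre and hex_nut below 0.006 m and angle between jaw_centre's own z axis and vertical below 0.08 rad), for 0.2 s.
At the end, for the whole second after the job is handed in: The nut is at its stop (joint above 0.73 of 0.75 rad); the wrench lies flat on the plate (within 0.08 rad) with its jaw centre within 6 mm of the nut's axis and its jaws still within 0.6 mm of the nut's size; it is let go and at rest (all of step 2 and value of joint jaw_slide between 0.0026 and 0.0045 m and linear speed of worm below 0.02 m/s and contact force between the fingers and anything else below 0.5 N); the robot touches nothing.
It fails at once if the fingers bear on the worm with more than 30 N (contact force between the fingers and worm above 30 N).
It fails at once if the robot touches the nut, or pushes the movable jaw directly (over 3 N) (contact force between the fingers and hex_nut above 1 N or contact force between the fingers and movable_jaw above 3 N).
It fails at once if the worm or the wrench is forced: the movable jaw bears on the nut with more than 300 N (contact force between movable_jaw and hex_nut above 300 N).
It fails at once if a bystander is moved by more than 25 mm (distance of any of spare_nut, bush, carton_a, carton_b, spray_can, tape_roll, screwdriver from where it was at the start of the episode above 0.025 m).
It also fails if it takes over 69 s, if anything falls off the work surface, if the arm or the gripper's body presses on something with over 40 N, if the wrist force passes 120 N, or if a joint passes its speed limit or range.

## Working session

There is one attempt and no reset: what is moved stays moved. The work goes in short steps, Python scripts to look and compute and a tool call to move; the robot and the scene stay as the last step left them, time stands still between calls to the robot, and variables do not carry over. Pictures are saved under pics/ and viewed, and the job is handed in when it is done.

Besides the shell and the picture viewer there is one more tool, called after "Request:" as name(argument=value, ...), one argument or row to a line, values as JSON. jog_arm: Moves the arm, as the interface text tells. Its arguments: {"type":"object","properties":{"plan":{"type":"array","items":{"type":"array","items":{"type":"number"}}},"squeeze":{"type":"number"}},"required":["plan"]}

```bash
ls; mkdir -p pics; python3 - <<'E'
from bench import status, eyes, find_in
import cv2,numpy as np
print(status.read_state())
for n in ["top","scene"]:
    im=eyes.snapshot(n); cv2.imwrite(f"pics/{n}0.png",im[:,:,::-1])
    print(n,eyes.camera_params(n))
print(eyes.camera_params("wrist"))
for l in ["hex_nut","worm","wrench_handle","plate","jaw_centre","movable_jaw"]:
    for c in ["top"]:
        print(c,l,find_in(c,l)[:2])
E
```

```text
pics
{'time_s': 0.0, 'qpos': array([ 1.11591118e+00,  2.45792317e-01,  1.55896848e+00,  3.38142455e-05,
        1.33867750e+00, -1.74064413e-01]), 'joint_velocities': array([ 0.00073913,  0.00027572, -0.00106611, -0.0016909 , -0.0006777 ,
        0.00010424]), 'joint_torque': array([ 1.32791829e-04, -4.15807307e+01, -3.14616573e+01,  6.85890578e-02,
        3.30716057e-02, -1.54808868e-04]), 'tcp_pos': array([0.17985   , 0.62402373, 0.20438375]), 'tcp_rot': array([-3.13978060e+00, -3.52035462e-04,  2.86076379e+00]), 'contact_force': array([-0.22512229, -0.08853599,  0.04301266]), 'ft_torque': array([-0.00952974,  0.02415594,  0.0150059 ]), 'finger_gap': 0.09432110964495471}
top {'K': array([[391.66286518,   0.        , 318.71335937],
       [  0.        , 391.66286518, 196.74618371],
       [  0.        ,   0.        ,   1.        ]]), 'rvec': array([ 2.19794805, -2.15392907,  0.11060556]), 'tvec': array([-0.02846035,  0.57075981,  1.00728498])}
scene {'K': array([[431.57494357,   0.        , 309.02057238],
       [  0.        , 431.57494357, 207.46858886],
       [  0.        ,   0.
[... 568 characters left out ...]
e-01],
       [ 0.00000000e+00,  0.00000000e+00,  0.00000000e+00,
         1.00000000e+00]])}
top hex_nut [{'rect': [317.7, 176.4, 91.4, 58.6], 'confidence': 0.47}, {'rect': [284.8, 192.1, 11.8, 12.8], 'confidence': 0.4}]
top worm [{'rect': [451.9, 205.8, 41.6, 38.2], 'confidence': 0.63}, {'rect': [297.4, 179.7, 5.9, 10.4], 'confidence': 0.45}]
top wrench_handle [{'rect': [318.6, 177.1, 89.9, 57.1], 'confidence': 0.9}]
top plate [{'rect': [313.7, 188.6, 161.0, 108.6], 'confidence': 0.82}]
top jaw_centre [{'rect': [317.6, 177.1, 91.5, 55.9], 'confidence': 0.91}]
top movable_jaw [{'rect': [282.8, 181.1, 31.1, 14.1], 'confidence': 0.66}, {'rect': [248.4, 164.9, 15.1, 12.2], 'confidence': 0.27}]
```

```bash
python3 - <<'E'
import cv2
im=cv2.imread("pics/top0.png")
cv2.imwrite("pics/top0c.png",cv2.resize(im[120:260,220:410],None,fx=4,fy=4,interpolation=cv2.INTER_CUBIC))
E
```

```text
(no output)
```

View pics/top0.png

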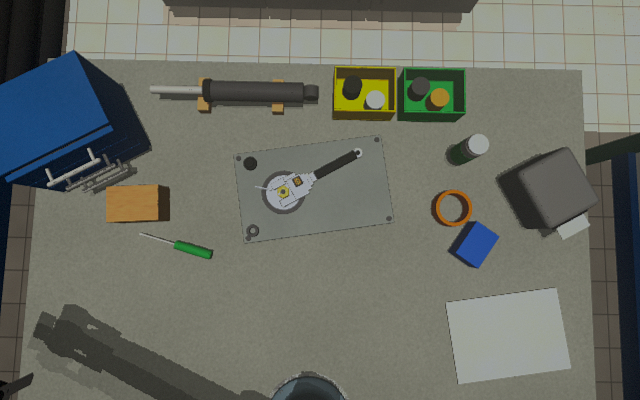

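View pics/scene0.png

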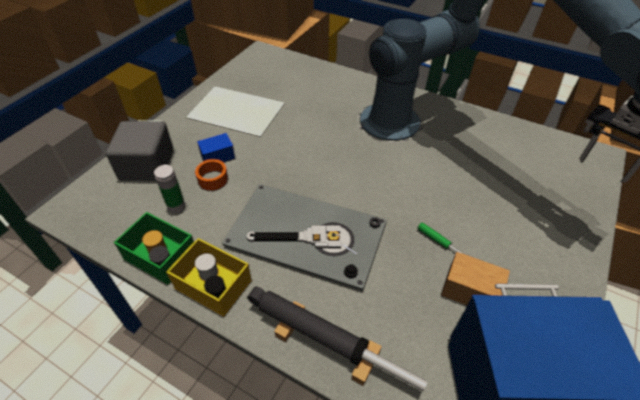

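```bash
ls pics
```

```text
scene0.png
top0.png
top0c.png
```

View pics/top0c.png

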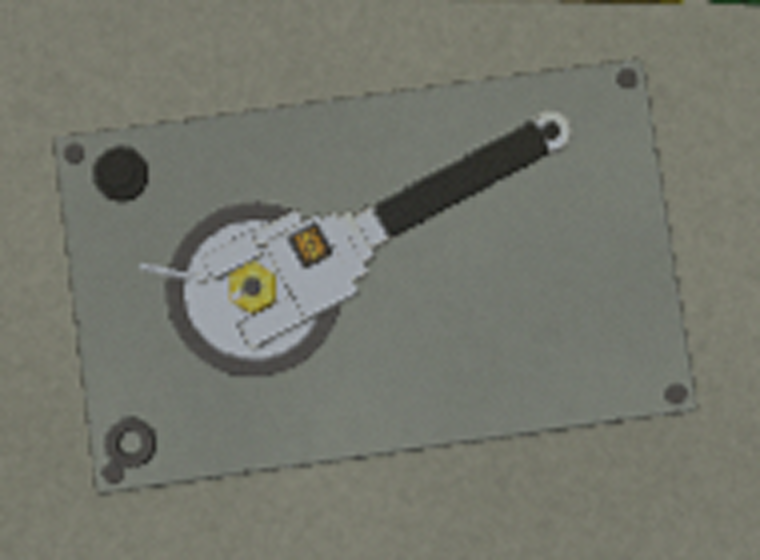

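```bash
cat > h.py <<'E'
import numpy as np,cv2
from scipy.spatial.transform import Rotation as R
from bench import status,eyes,find_in
def cam(n,st=None):
    p=eyes.camera_params(n)
    if n=="wrist":
        st=st or status.read_state()
        T=np.eye(4);T[:3,:3]=R.from_euler('xyz',st['tcp_rot']).as_matrix();T[:3,3]=st['tcp_pos']
        return p['K'],T@p['tool_from_camera']
    W=np.eye(4);W[:3,:3]=cv2.Rodrigues(p['rvec'])[0];W[:3,3]=p['tvec']
    return p['K'],np.linalg.inv(W)
def toz(C,uv,z):
    K,T=C; d=T[:3,:3]@np.linalg.inv(K)@np.array([uv[0],uv[1],1.]); o=T[:3,3]
    return o+d*(z-o[2])/d[2]
def px(C,P):
    K,T=C; q=np.linalg.inv(T)@np.r_[P,1]; q=K@q[:3]; return q[:2]/q[2]
def brief():
    s=status.read_state(); print(round(s['time_s'],2),s['tcp_pos'].round(4),s['tcp_rot'].round(3),s['contact_force'].round(1),round(s['finger_gap'],4))
    return s
def move(s,P,rot):
    "tool shift, rotvec (units) to reach world P, euler rot"
    A=R.from_euler('xyz',s['tcp_rot']); B=R.from_euler('xyz',rot)
    d=A.inv().apply(np.array(P)-s['tcp_pos'])/0.25; r=(A.inv()*B).as_rotvec()/(np.pi/4)
    return d.round(3),r.round(3)
E
python3 - <<'E'
from h import *
C=cam("top")
f=lambda u,v,z:toz(C,(220+u/4,120+v/4),z).round(4)
print("nut",f(253,287,.045),"worm",f(311,243,.043),"hand0",f(383,220,.039),"hand1",f(540,136,.039),"hole",f(552,130,.035))
print("plate c",f(56,139,.024),f(643,60,.024),f(693,407,.024),f(99,491,.024))
E
```

```text
nut [0.5807 0.0755 0.045 ] worm [0.6105 0.0387 0.043 ] hand0 [ 0.6273 -0.0079  0.039 ] hand1 [ 0.6854 -0.1104  0.039 ] hole [ 0.6904 -0.1187  0.035 ]
plate c [0.6796 0.2116 0.024 ] [ 0.742  -0.1806  0.024 ] [ 0.5093 -0.2148  0.024 ] [0.4467 0.1741 0.024 ]
```

```bash
python3 - <<'E'
from h import *
s=brief()
print(move(s,[.605,.045,.16],[np.pi,0,np.radians(29.5)]))
E
```

```text
0.4 [0.1801 0.6245 0.2053] [-3.141 -0.     2.861] [-0.4 -0.   0.1] 0.0942
(array([-2.275, -1.756,  0.182]), array([-0.   ,  0.   ,  2.987]))
```

Request:
jog_arm(
  plan=[
    [-0.16,-0.12,0,0,0,0.19,1],
    [-0.32,-0.24,0,0,0,0.38,1],
    [-0.48,-0.37,0,0,0,0.57,1],
    [-0.64,-0.5,0,0,0,0.76,1],
    [-0.8,-0.62,0.0,0,0,0.95,1],
  ],
  squeeze=40,
)

```text
time_s: 0.9
tcp_pos: [0.3281, 0.4209, 0.2055]
tcp_rot: [3.141, 0.0, 2.109]
contact_force: [0.9, 0.6, 0.8]
finger_gap: 0.0576
```

```bash
python3 - <<'E'
from h import *
s=brief();print(s['qpos'].round(2))
print(move(s,[.605,.045,.16],[np.pi,0,np.radians(29.5)]))
E
```

```text
0.9 [0.3281 0.4209 0.2055] [3.141 0.    2.109] [0.9 0.6 0.8] 0.0576
[ 0.7  -0.03  1.85 -0.    1.32  0.16]
(array([-1.859,  0.18 ,  0.182]), array([ 0.  , -0.  ,  2.03]))
```

Request:
jog_arm(
  plan=[
    [-0.2,0.02,0,0,0,0.19,1],
    [-0.4,0.04,0,0,0,0.38,1],
    [-0.6,0.06,0,0,0,0.57,1],
    [-0.8,0.08,0,0,0,0.76,1],
    [-1.0,0.1,0.0,0,0,0.95,1],
  ],
)

```text
time_s: 1.4
tcp_pos: [0.4769, 0.2197, 0.2059]
tcp_rot: [3.14, -0.001, 1.358]
contact_force: [0.5, 0.4, -1.0]
finger_gap: 0.0175
```

```bash
python3 - <<'E'
from h import *
s=brief();print(s['qpos'].round(2))
print(move(s,[.605,.045,.16],[np.pi,0,np.radians(29.5)]))
E
```

```text
1.4 [0.4769 0.2197 0.2059] [ 3.140e+00 -1.000e-03  1.358e+00] [ 0.5  0.4 -1. ] 0.0175
[ 0.22 -0.05  1.88  0.    1.32  0.43]
(array([-0.575,  0.648,  0.184]), array([ 1.000e-03, -1.000e-03,  1.074e+00]))
```

Request:
jog_arm(
  plan=[
    [-0.12,0.13,0.04,0,0,0.19,1],
    [-0.24,0.26,0.08,0,0,0.38,1],
    [-0.36,0.39,0.12,0,0,0.57,1],
    [-0.48,0.52,0.16,0,0,0.76,1],
    [-0.575,0.648,0.184,0,0,0.95,1],
  ],
)

```text
time_s: 1.9
tcp_pos: [0.6055, 0.043, 0.1592]
tcp_rot: [-3.141, -0.0, 0.607]
contact_force: [-0.5, -0.1, 0.2]
finger_gap: 0.0005
```

Request:
jog_arm(
  plan=[
    [0,0,0,0,0,0.12,1],
    [0,0,0,0,0,0.12,1],
  ],
)

```text
time_s: 2.1
tcp_pos: [0.6057, 0.0419, 0.1586]
tcp_rot: [-3.141, 0.0, 0.511]
contact_force: [0.4, -0.1, 0.1]
finger_gap: 0.0003
```

```bash
python3 - <<'E'
from h import *
s=brief();print(s['qpos'].round(2))
im=eyes.snapshot("wrist"); cv2.imwrite("pics/w1.png",im[:,:,::-1])
for l in ["hex_nut","worm","movable_jaw"]: print(l,find_in("wrist",l)[:2])
E
```

```text
2.1 [0.6057 0.0419 0.1586] [-3.141  0.     0.511] [ 0.4 -0.1  0.1] 0.0003
[-0.12  0.19  1.71  0.    1.24  0.94]
hex_nut [{'rect': [279.3, 198.6, 32.6, 35.1], 'confidence': 0.71}]
worm [{'rect': [327.1, 192.9, 13.3, 19.1], 'confidence': 0.84}]
movable_jaw [{'rect': [293.2, 173.6, 78.4, 20.9], 'confidence': 0.78}]
```

View pics/w1.png

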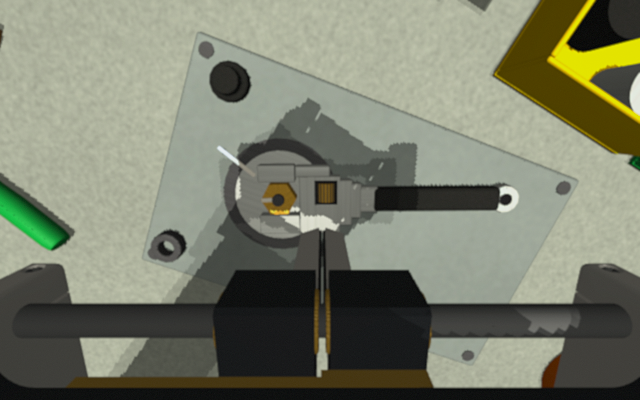

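```bash
python3 - <<'E'
from h import *
im=cv2.imread("pics/w1.png")
cv2.imwrite("pics/w1c.png",cv2.resize(im[140:320,220:420],None,fx=3.3,fy=3.3,interpolation=cv2.INTER_CUBIC))
C=cam("wrist");K,T=C
print(px(C,status.read_state()['tcp_pos']))
for n,uv,z in [("stud",(278.5,200),.045),("nutrect",(279.3,198.6),.04),("worm",(326.5,192),.043),("h0",(376,199),.036),("h1",(499,199),.036),("hole",(508,199),.034)]:
    print(n,toz(C,uv,z).round(4))
E
```

```text
[319.6303724  243.93120011]
stud [0.5842 0.0781 0.045 ]
nutrect [0.5843 0.0781 0.04  ]
worm [0.6134 0.0417 0.043 ]
h0 [ 0.63   -0.0053  0.036 ]
h1 [ 0.6901 -0.1111  0.036 ]
hole [ 0.6946 -0.1202  0.034 ]
```

View pics/w1c.png

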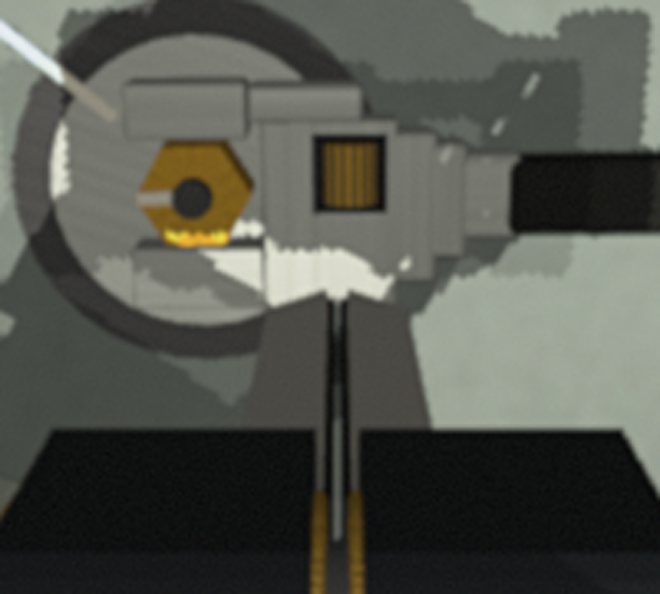

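```bash
python3 - <<'E'
from h import *
s=brief()
print(move(s,[.615,.035,.09],[np.pi,0,np.radians(119.5)]))
E
```

```text
2.3 [0.6052 0.0438 0.1595] [-3.141e+00 -1.000e-03  5.160e-01] [-0.6  0.7  0.8] 0.0005
(array([0.017, 0.05 , 0.278]), array([ 1.000e-03, -1.000e-03, -1.999e+00]))
```

Request:
jog_arm(
  plan=[
    [0,0.01,0,0,0,-0.19,1],
    [0,0.02,0,0,0,-0.38,1],
    [0,0.03,0,0,0,-0.57,1],
    [0,0.04,0,0,0,-0.76,1],
    [0.017,0.05,0,0,0,-0.95,1],
  ],
)

```text
time_s: 2.8
tcp_pos: [0.6147, 0.0358, 0.1599]
tcp_rot: [3.141, -0.001, 1.27]
contact_force: [-0.7, 0.1, 0.1]
finger_gap: 0.0005
```

Request:
jog_arm(
  plan=[
    [0,0,0.05,0,0,-0.19,1],
    [0,0,0.1,0,0,-0.38,1],
    [0,0,0.15,0,0,-0.57,1],
    [0,0,0.2,0,0,-0.76,1],
    [0,0,0.25,0,0,-0.95,1],
  ],
)

```text
time_s: 3.3
tcp_pos: [0.6146, 0.0368, 0.0974]
tcp_rot: [3.14, 0.0, 2.021]
contact_force: [-0.0, 0.5, 0.3]
finger_gap: 0.0006
```

Request:
jog_arm(
  plan=[
    [0,0,0,0,0,-0.1,1],
    [0,0,0,0,0,-0.1,1],
  ],
)

```text
time_s: 3.5
tcp_pos: [0.614, 0.0377, 0.0973]
tcp_rot: [3.14, 0.0, 2.101]
contact_force: [-0.5, 0.3, -0.2]
finger_gap: 0.0006
```

```bash
python3 - <<'E'
from h import *
s=brief();print(s['qpos'].round(2))
im=eyes.snapshot("wrist"); cv2.imwrite("pics/w2.png",im[:,:,::-1])
for l in ["hex_nut","worm","movable_jaw"]: print(l,find_in("wrist",l)[:2])
C=cam("wrist",s)
print(px(C,s['tcp_pos']), px(C,[.612,.040,.043]))
E
```

```text
3.5 [0.614  0.0377 0.0973] [3.14  0.    2.101] [-0.5  0.3 -0.2] 0.0006
[-0.12  0.28  1.72  0.    1.13 -0.65]
hex_nut [{'rect': [312.8, 151.2, 40.3, 49.3], 'confidence': 0.91}]
worm [{'rect': [320.1, 209.6, 21.5, 21.9], 'confidence': 0.63}, {'rect': [346.2, 168.2, 25.0, 89.7], 'confidence': 0.61}]
movable_jaw [{'rect': [346.9, 170.8, 27.6, 91.4], 'confidence': 0.89}, {'rect': [314.4, 150.9, 39.6, 46.7], 'confidence': 0.58}]
[320.19799372 240.44785232] [319.70217282 210.74763319]
```

View pics/w2.png

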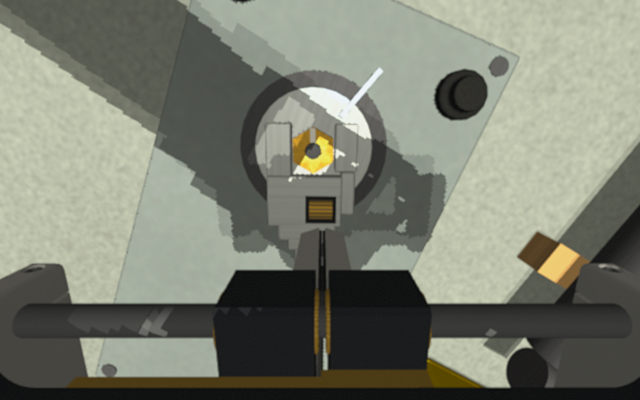

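```bash
python3 - <<'E'
from h import *
s=brief()
print(move(s,[.615,.035,.046],[np.pi,0,np.radians(119.5)]))
E
```

```text
3.7 [0.6149 0.0371 0.0981] [3.139e+00 1.000e-03 2.099e+00] [-0.3 -0.4 -0.4] 0.0004
(array([-0.007, -0.004,  0.208]), array([0.003, 0.002, 0.017]))
```

Request:
jog_arm(
  plan=[
    [-0.007,0,0.06,0,0,0,1],
    [-0.007,0,0.12,0,0,0,1],
    [-0.007,0,0.16,0,0,0,1],
    [-0.007,0,0.2,0,0,0,1],
    [-0.007,0,0.2,0,0,0,1],
  ],
)

```text
time_s: 4.2
tcp_pos: [0.6143, 0.0357, 0.0456]
tcp_rot: [-3.141, -0.001, 2.099]
contact_force: [-0.4, 0.7, -0.7]
finger_gap: 0.0004
```

Request:
jog_arm(
  plan=[
    [0,0,0.004,0,0,0,1],
    [0,0,0.01,0,0,0,1],
  ],
)

```text
time_s: 4.4
tcp_pos: [0.6145, 0.0357, 0.0432]
tcp_rot: [-3.141, -0.001, 2.099]
contact_force: [-0.6, -0.1, 2.4]
finger_gap: 0.0007
```

Request:
jog_arm(
  plan=[
    [0,0,0.003,0,0,0,1],
    [0,0,0.003,0,0,0,1],
  ],
)

```text
time_s: 4.6
tcp_pos: [0.6146, 0.0357, 0.0431]
tcp_rot: [-3.141, -0.001, 2.099]
contact_force: [-2.5, -0.1, 4.6]
finger_gap: 0.0004
```

Request:
jog_arm(
  plan=[
    [0,0,0.003,0,0,0,1],
    [0,0,0.003,0,0,0,1],
  ],
)

```text
time_s: 4.8
tcp_pos: [0.6146, 0.0357, 0.043]
tcp_rot: [-3.141, -0.001, 2.099]
contact_force: [-3.3, -0.0, 5.2]
finger_gap: 0.0005
```

Request:
jog_arm(
  plan=[
    [0,0,0.008,0,0,0,1],
    [0.013,0,0.008,0,0,0,1],
    [0.026,0,0.008,0,0,0,1],
    [0.039,0,0.008,0,0,0,1],
    [0.052,0,0.008,0,0,0,1],
  ],
)

```text
time_s: 5.3
tcp_pos: [0.6108, 0.0455, 0.043]
tcp_rot: [3.138, 0.005, 2.099]
contact_force: [3.2, -5.0, 4.6]
finger_gap: 0.0005
```

```bash
python3 - <<'E'
from h import *
s=brief()
R0=R.from_euler('xyz',s['tcp_rot']); print(R0.inv().apply(s['contact_force']).round(1))
im=eyes.snapshot("wrist"); cv2.imwrite("pics/w3.png",cv2.resize(im[80:280,220:420,::-1],None,fx=3,fy=3,interpolation=cv2.INTER_CUBIC))
E
```

```text
5.3 [0.6108 0.0455 0.043 ] [3.138 0.005 2.099] [ 3.2 -5.   4.6] 0.0005
[-5.9  0.2 -4.5]
```

View pics/w3.png

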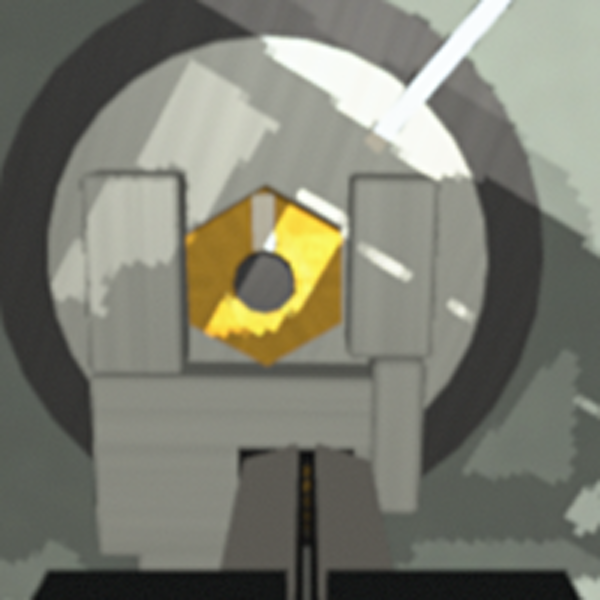

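Request:
jog_arm(
  plan=[
    [0.002,0,-0.015,0,0,0,1],
    [-0.03,0,-0.02,0,0,0,1],
    [-0.052,0,-0.012,0,0,0,1],
    [-0.052,0,0.0,0,0,0,1],
    [-0.052,0,0.003,0,0,0,1],
  ],
)

```text
time_s: 5.85
tcp_pos: [0.6177, 0.0341, 0.0428]
tcp_rot: [3.138, 0.005, 2.099]
contact_force: [-1.4, -2.1, 7.2]
finger_gap: 0.0003
```

Request:
jog_arm(
  plan=[
    [0,0,0.01,0,0,0,1],
    [0.015,0,0.01,0,0,0,1],
    [0.03,0,0.01,0,0,0,1],
    [0.045,0,0.01,0,0,0,1],
    [0.06,0,0.01,0,0,0,1],
  ],
)

```text
time_s: 6.35
tcp_pos: [0.6125, 0.0443, 0.0428]
tcp_rot: [3.137, 0.012, 2.099]
contact_force: [-1.2, -8.2, 11.2]
finger_gap: 0.0006
```

```bash
python3 - <<'E'
from h import *
s=brief()
R0=R.from_euler('xyz',s['tcp_rot']); print(R0.inv().apply(s['contact_force']).round(1))
im=eyes.snapshot("wrist"); cv2.imwrite("pics/w4.png",cv2.resize(im[80:280,220:420,::-1],None,fx=3,fy=3,interpolation=cv2.INTER_CUBIC))
E
```

```text
6.35 [0.6125 0.0443 0.0428] [3.137 0.012 2.099] [-1.2 -8.2 11.2] 0.0006
[ -6.6  -5.2 -11.1]
```

View pics/w4.png

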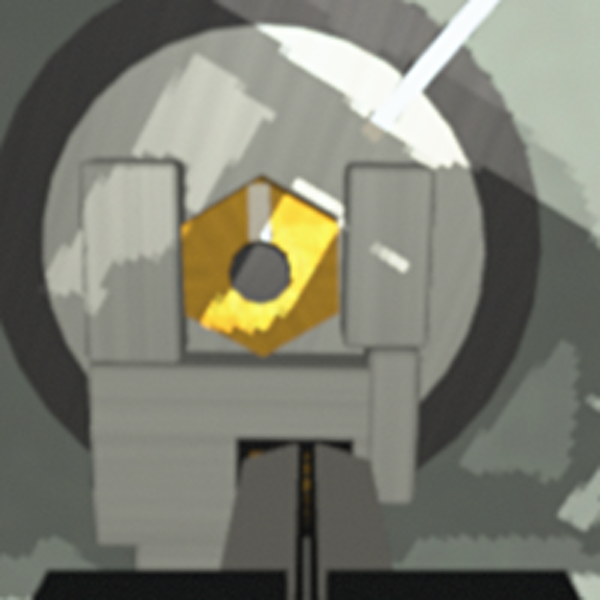

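```bash
python3 - <<'E'
from h import *
s=brief()
print(move(s,[.6155,.034,.043],[np.pi,0,2.099]))
E
```

```text
6.4 [0.6122 0.0448 0.0428] [3.137 0.011 2.1  ] [-1.9 -8.5 11.6] 0.0003
(array([-0.044, -0.01 , -0.   ]), array([0.006, 0.015, 0.001]))
```

Request:
jog_arm(
  plan=[
    [0.002,0,-0.015,0.006,0.015,0,1],
    [-0.025,-0.005,-0.022,0.006,0.015,0,1],
    [-0.046,-0.009,-0.012,0.006,0.015,0,1],
    [-0.046,-0.009,-0.006,0.006,0.015,0,1],
    [-0.046,-0.009,0.0,0.006,0.015,0,1],
  ],
)

```text
time_s: 6.9
tcp_pos: [0.6158, 0.0333, 0.0427]
tcp_rot: [-3.141, -0.0, 2.1]
contact_force: [-2.8, -1.8, 8.8]
finger_gap: 0.0007
```

Request:
jog_arm(
  plan=[
    [0,0,0.01,0,0,0,1],
    [0.015,0,0.01,0,0,0,1],
    [0.03,0,0.01,0,0,0,1],
    [0.045,0,0.01,0,0,0,1],
    [0.056,0,0.01,0,0,0,1],
  ],
)

```text
time_s: 7.4
tcp_pos: [0.6109, 0.0429, 0.0428]
tcp_rot: [3.142, 0.006, 2.101]
contact_force: [-1.7, -8.4, 11.4]
finger_gap: 0.0001
```

```bash
python3 - <<'E'
from h import *
s=brief()
R0=R.from_euler('xyz',s['tcp_rot']); print(R0.inv().apply(s['contact_force']).round(1))
print(move(s,[.6155,.034,.043],[np.pi,0,2.099]))
im=eyes.snapshot("wrist"); cv2.imwrite("pics/w5.png",cv2.resize(im[80:280,220:420,::-1],None,fx=3,fy=3,interpolation=cv2.INTER_CUBIC))
E
```

```text
7.4 [0.6109 0.0429 0.0428] [3.142 0.006 2.101] [-1.7 -8.4 11.4] 0.0001
[ -6.5  -5.7 -11.3]
(array([-0.04 , -0.002, -0.001]), array([0.   , 0.008, 0.002]))
```

View pics/w5.png

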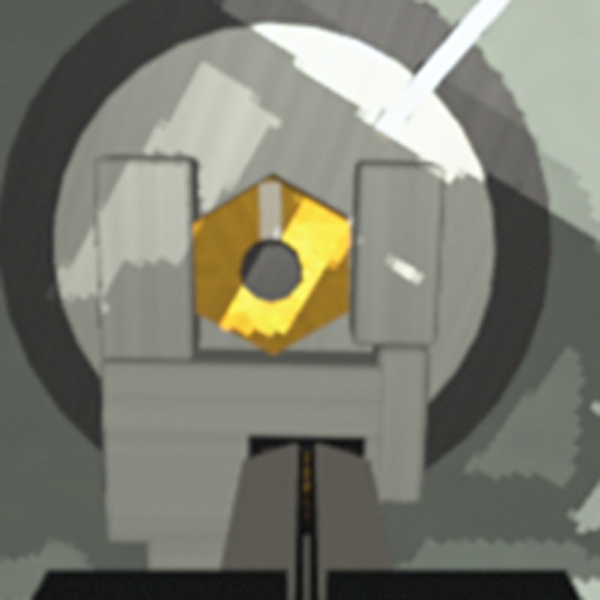

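Request:
jog_arm(
  plan=[
    [0.002,0,-0.015,0,0.008,0,1],
    [-0.02,-0.002,-0.022,0,0.008,0,1],
    [-0.046,-0.002,-0.012,0,0.008,0,1],
    [-0.046,-0.002,-0.006,0,0.008,0,1],
    [-0.046,-0.002,0.0,0,0.008,0,1],
  ],
)

```text
time_s: 7.95
tcp_pos: [0.616, 0.0327, 0.0426]
tcp_rot: [-3.141, -0.001, 2.101]
contact_force: [-2.0, -1.9, 7.9]
finger_gap: -0.0
```

Request:
jog_arm(
  plan=[
    [0,0,0.01,0,0,0,1],
    [0.015,0,0.01,0,0,0,1],
    [0.03,0,0.01,0,0,0,1],
    [0.045,0,0.01,0,0,0,1],
    [0.06,0,0.01,0,0,0,1],
  ],
)

```text
time_s: 8.45
tcp_pos: [0.6107, 0.043, 0.0428]
tcp_rot: [3.141, 0.006, 2.102]
contact_force: [-2.1, -8.8, 10.6]
finger_gap: 0.0003
```

```bash
python3 - <<'E'
from h import *
s=brief()
R0=R.from_euler('xyz',s['tcp_rot']); print(R0.inv().apply(s['contact_force']).round(1))
print(move(s,[.6155,.034,.043],[np.pi,0,2.099]))
im=eyes.snapshot("wrist"); cv2.imwrite("pics/w6.png",cv2.resize(im[80:280,220:420,::-1],None,fx=3,fy=3,interpolation=cv2.INTER_CUBIC))
E
```

```text
8.45 [0.6107 0.043  0.0428] [3.141 0.006 2.102] [-2.1 -8.8 10.6] 0.0003
[ -6.6  -6.2 -10.6]
(array([-0.041, -0.002, -0.   ]), array([0.   , 0.008, 0.003]))
```

View pics/w6.png

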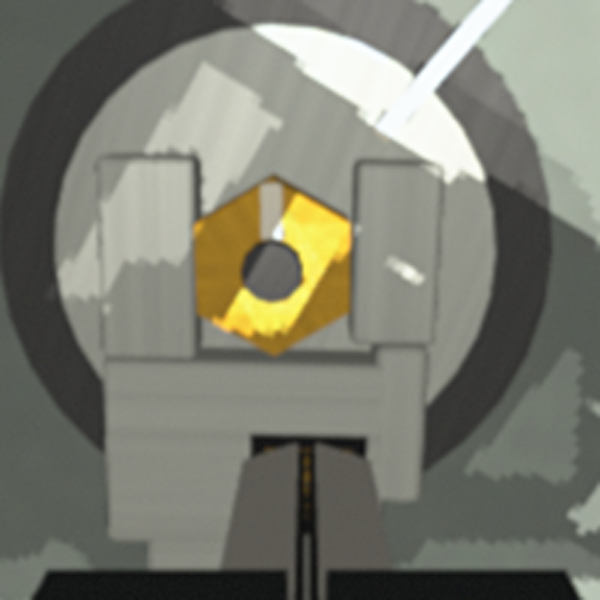

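Request:
jog_arm(
  plan=[
    [0.002,0,-0.015,0,0.008,0,1],
    [-0.02,-0.002,-0.022,0,0.008,0,1],
    [-0.046,-0.002,-0.012,0,0.008,0,1],
    [-0.046,-0.002,-0.006,0,0.008,0,1],
    [-0.046,-0.002,0.0,0,0.008,0,1],
  ],
)

```text
time_s: 9.0
tcp_pos: [0.6157, 0.0331, 0.0426]
tcp_rot: [-3.141, -0.001, 2.102]
contact_force: [-2.3, -2.4, 8.0]
finger_gap: 0.0005
```

Request:
jog_arm(
  plan=[
    [0,0,0.01,0,0,0,1],
    [0.015,0,0.01,0,0,0,1],
    [0.03,0,0.01,0,0,0,1],
    [0.045,0,0.01,0,0,0,1],
    [0.06,0,0.01,0,0,0,1],
  ],
)

```text
time_s: 9.5
tcp_pos: [0.6104, 0.0431, 0.0428]
tcp_rot: [-3.142, 0.007, 2.103]
contact_force: [-1.4, -10.6, 11.7]
finger_gap: 0.0004
```

```bash
python3 - <<'E'
from h import *
s=brief()
R0=R.from_euler('xyz',s['tcp_rot']); print(R0.inv().apply(s['contact_force']).round(1))
print(move(s,[.6155,.034,.043],[np.pi,0,2.099]))
im=eyes.snapshot("wrist"); cv2.imwrite("pics/w7.png",cv2.resize(im[120:250,240:380,::-1],None,fx=5,fy=5,interpolation=cv2.INTER_CUBIC))
E
```

```text
9.5 [0.6104 0.0431 0.0428] [-3.142  0.007  2.103] [ -1.4 -10.6  11.7] 0.0004
[ -8.5  -6.6 -11.7]
(array([-0.042, -0.001, -0.   ]), array([0.   , 0.008, 0.005]))
```

View pics/w7.png

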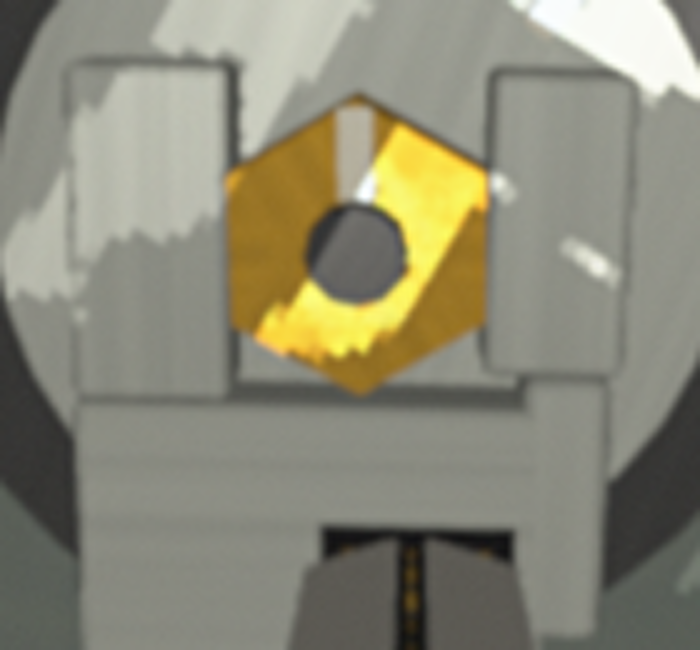

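Request:
jog_arm(
  plan=[
    [0.002,0,-0.015,0,0.008,0,1],
    [-0.02,-0.002,-0.022,0,0.008,0,1],
    [-0.046,-0.002,-0.012,0,0.008,0,1],
    [-0.046,-0.002,-0.006,0,0.008,0,1],
    [-0.046,-0.002,0.0,0,0.008,0,1],
  ],
)

```text
time_s: 10.05
tcp_pos: [0.6154, 0.033, 0.0426]
tcp_rot: [-3.141, -0.0, 2.103]
contact_force: [-2.2, -1.1, 7.5]
finger_gap: 0.0002
```

Request:
jog_arm(
  plan=[
    [0,0,0.01,0,0,0,1],
    [0.015,0,0.01,0,0,0,1],
    [0.03,0,0.01,0,0,0,1],
  ],
)

```text
time_s: 10.35
tcp_pos: [0.6141, 0.0362, 0.0428]
tcp_rot: [-3.141, 0.008, 2.104]
contact_force: [-1.6, -11.3, 12.1]
finger_gap: 0.0003
```

Request:
jog_arm(
  plan=[
    [0.018,0,0.01,0,0,0,1],
    [0.03,0,0.01,0,0,0,1],
  ],
)

```text
time_s: 10.55
tcp_pos: [0.6125, 0.0393, 0.0429]
tcp_rot: [-3.141, 0.016, 2.106]
contact_force: [-0.5, -11.4, 11.8]
finger_gap: 0.0004
```

```bash
python3 - <<'E'
from h import *
s=brief()
R0=R.from_euler('xyz',s['tcp_rot']); print(R0.inv().apply(s['contact_force']).round(1))
print(move(s,[.6155,.034,.043],[np.pi,0,2.099]))
im=eyes.snapshot("wrist"); cv2.imwrite("pics/w8.png",cv2.resize(im[120:250,240:380,::-1],None,fx=5,fy=5,interpolation=cv2.INTER_CUBIC))
E
```

```text
10.55 [0.6125 0.0393 0.0429] [-3.141  0.016  2.106] [ -0.5 -11.4  11.8] 0.0004
[ -9.7  -6.2 -11.7]
(array([-0.024, -0.001,  0.   ]), array([-0.   ,  0.02 ,  0.009]))
```

View pics/w8.png

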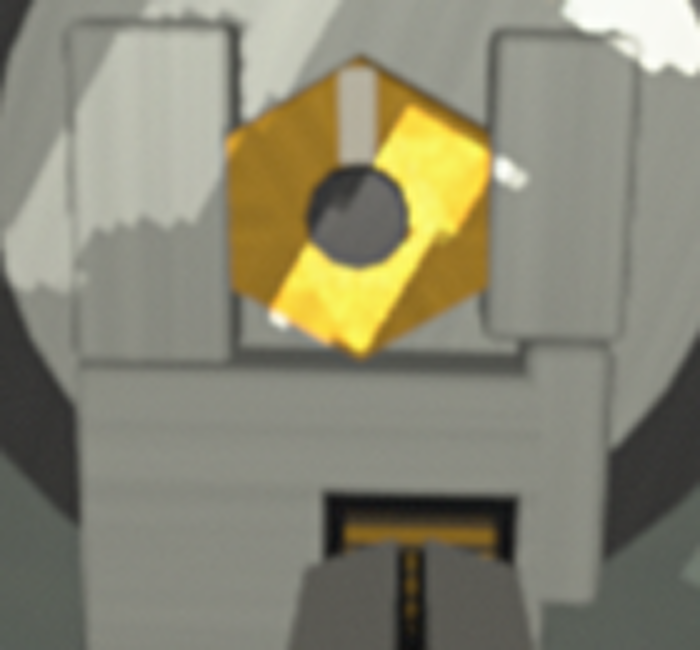

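```bash
cat >> h.py <<'E'
NUT=np.array([.583,.0768])
def push_pose(th,off,z,r=.155):
    "th wrench yaw deg"
    t=np.radians(th); x=np.array([np.cos(t),np.sin(t)]); y=np.array([-x[1],x[0]])
    p=NUT-r*x-off*y
    return [*p,z],[np.pi,0,t]
E
python3 - <<'E'
from h import *
s=brief()
for z in (.09,.028):
    P=push_pose(119.6,.034,z); print(P,move(s,*P))
E
```

```text
10.6 [0.6124 0.0398 0.0429] [3.141 0.016 2.106] [-1.8 -9.4 10.7] 0.0004
([np.float64(0.6891238169237331), np.float64(-0.041177690609445115), 0.09], [3.141592653589793, 0, np.float64(2.087413785385218)]) (array([-0.438,  0.099, -0.182]), array([0.   , 0.02 , 0.023]))
([np.float64(0.6891238169237331), np.float64(-0.041177690609445115), 0.028], [3.141592653589793, 0, np.float64(2.087413785385218)]) (array([-0.434,  0.099,  0.066]), array([0.   , 0.02 , 0.023]))
```

Request:
jog_arm(
  plan=[
    [0,0,-0.1,0,0,0,1],
    [0,0,-0.182,0,0.02,0.02,1],
    [-0.15,0.033,-0.182,0,0.02,0.02,1],
    [-0.3,0.066,-0.182,0,0.02,0.02,1],
    [-0.438,0.099,-0.182,0,0.02,0.02,1],
  ],
)

```text
time_s: 11.1
tcp_pos: [0.6897, -0.0419, 0.0897]
tcp_rot: [3.142, -0.001, 2.09]
contact_force: [-0.1, 1.0, -0.4]
finger_gap: 0.0004
```

```bash
python3 - <<'E'
from h import *
s=brief()
im=eyes.snapshot("wrist"); cv2.imwrite("pics/w9.png",im[:,:,::-1])
C=cam("wrist",s)
P=push_pose(119.6,.034,.028); print(move(s,*P))
for off in(0,.012,.0245): print(off,px(C,push_pose(119.6,off,.036)[0]))
E
```

```text
11.1 [ 0.6897 -0.0419  0.0897] [ 3.142e+00 -1.000e-03  2.090e+00] [-0.1  1.  -0.4] 0.0004
(array([ 0.004, -0.001,  0.247]), array([ 0.   , -0.001,  0.004]))
0 [276.19338923 213.47534895]
0.012 [291.77083548 213.52642378]
0.0245 [307.99730976 213.57962663]
```

View pics/w9.png

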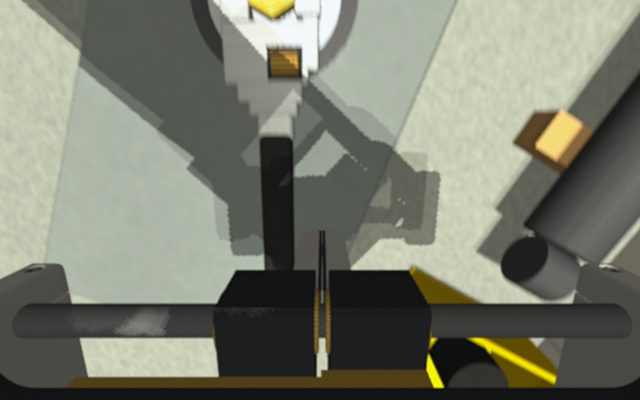

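Request:
jog_arm(
  plan=[
    [0,0,0.08,0,0,0,1],
    [0,0,0.16,0,0,0,1],
    [0,0,0.22,0,0,0,1],
    [0,0,0.247,0,0,0,1],
  ],
)

```text
time_s: 11.55
tcp_pos: [0.6913, -0.0457, 0.0257]
tcp_rot: [-3.141, 0.0, 2.087]
contact_force: [-0.5, 0.3, -0.6]
finger_gap: 0.0003
```

Request:
jog_arm(
  plan=[
    [0,-0.012,0,0,0,0,1],
    [0,-0.024,0,0,0,0,1],
    [0,-0.036,0,0,0,0,1],
  ],
)

```text
time_s: 11.85
tcp_pos: [0.6838, -0.0502, 0.0267]
tcp_rot: [3.141, 0.001, 2.088]
contact_force: [-0.1, 0.4, -0.1]
finger_gap: 0.0004
```

```bash
python3 - <<'E'
from h import *
s=brief()
for th in (117,114,110,105,100,96): print(th,move(s,*push_pose(th,.0245,.028)))
E
```

```text
11.85 [ 0.6838 -0.0502  0.0267] [3.141e+00 1.000e-03 2.088e+00] [-0.1  0.4 -0.1] 0.0004
117 (array([ 0.017, -0.03 , -0.005]), array([0.   , 0.002, 0.058]))
114 (array([ 0.014, -0.063, -0.005]), array([0.   , 0.002, 0.125]))
110 (array([ 0.013, -0.107, -0.005]), array([0.001, 0.002, 0.214]))
105 (array([ 0.016, -0.161, -0.005]), array([0.001, 0.002, 0.325]))
100 (array([ 0.024, -0.215, -0.005]), array([0.001, 0.002, 0.436]))
96 (array([ 0.034, -0.258, -0.005]), array([0.001, 0.002, 0.525]))
```

Request:
jog_arm(
  plan=[
    [0.012,-0.02,-0.003,0,0,0.03,1],
    [0.014,-0.04,-0.005,0,0,0.08,1],
    [0.014,-0.063,-0.005,0,0,0.125,1],
    [0.013,-0.085,-0.005,0,0,0.17,1],
    [0.013,-0.107,-0.005,0,0,0.214,1],
  ],
)

```text
time_s: 12.35
tcp_pos: [0.6602, -0.0612, 0.0293]
tcp_rot: [3.137, 0.003, 1.917]
contact_force: [4.8, 0.2, 0.0]
finger_gap: 0.0001
```

```bash
python3 - <<'E'
from h import *
s=brief()
im=eyes.snapshot("wrist"); cv2.imwrite("pics/w10.png",im[:,:,::-1])
for th in (105,100,95,90): print(th,move(s,*push_pose(th,.0245,.028)))
E
```

```text
12.35 [ 0.6602 -0.0612  0.0293] [3.137e+00 3.000e-03 1.917e+00] [4.8 0.2 0. ] 0.0001
105 (array([-0.002, -0.058,  0.005]), array([0.005, 0.004, 0.107]))
100 (array([-0.004, -0.112,  0.005]), array([0.006, 0.004, 0.218]))
95 (array([-0.   , -0.167,  0.005]), array([0.006, 0.004, 0.329]))
90 (array([ 0.007, -0.221,  0.004]), array([0.006, 0.003, 0.44 ]))
```

View pics/w10.png

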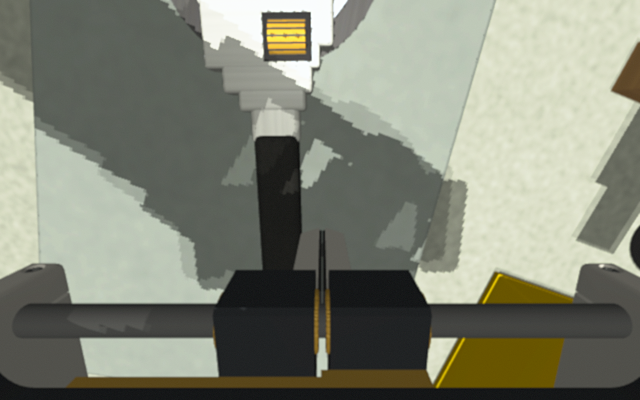

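Request:
jog_arm(
  plan=[
    [-0.001,-0.033,0.004,0,0,0.066,1],
    [-0.002,-0.067,0.004,0,0,0.13,1],
    [-0.003,-0.1,0.004,0,0,0.2,1],
    [-0.002,-0.133,0.004,0,0,0.264,1],
    [0,-0.167,0.004,0,0,0.33,1],
  ],
)

```text
time_s: 12.9
tcp_pos: [0.6215, -0.0764, 0.0294]
tcp_rot: [3.134, 0.004, 1.653]
contact_force: [5.2, -0.3, 0.6]
finger_gap: 0.0009
```

```bash
python3 - <<'E'
from h import *
s=brief()
im=eyes.snapshot("top"); cv2.imwrite("pics/t2.png",cv2.resize(im[120:260,220:410,::-1],None,fx=4,fy=4,interpolation=cv2.INTER_CUBIC))
for th in (93,90,87,85,83,80): print(th,move(s,*push_pose(th,.0245,.028)))
E
```

```text
12.9 [ 0.6215 -0.0764  0.0294] [3.134 0.004 1.653] [ 5.2 -0.3  0.6] 0.0009
93 (array([ 0.001, -0.024,  0.005]), array([0.01 , 0.005, 0.039]))
90 (array([-0.002, -0.056,  0.005]), array([0.01 , 0.004, 0.105]))
87 (array([-0.004, -0.089,  0.005]), array([0.01 , 0.004, 0.172]))
85 (array([-0.004, -0.111,  0.005]), array([0.01 , 0.004, 0.216]))
83 (array([-0.003, -0.133,  0.004]), array([0.01 , 0.004, 0.261]))
80 (array([-0.001, -0.166,  0.004]), array([0.01 , 0.003, 0.328]))
```

View pics/t2.png

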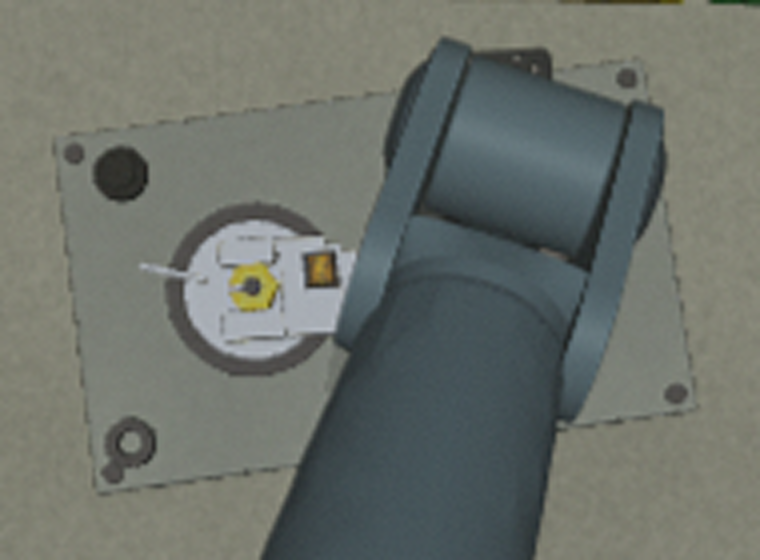

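Request:
jog_arm(
  plan=[
    [0,-0.025,0.004,0,0,0.04,1],
    [-0.002,-0.056,0.004,0,0,0.105,1],
    [-0.003,-0.078,0.004,0,0,0.15,1],
    [-0.004,-0.1,0.004,0,0,0.19,1],
  ],
)

```text
time_s: 13.35
tcp_pos: [0.597, -0.0804, 0.0293]
tcp_rot: [3.131, 0.004, 1.502]
contact_force: [5.5, -1.8, 2.0]
finger_gap: 0.0004
```

```bash
python3 - <<'E'
from h import *
s=brief()
im=eyes.snapshot("top"); cv2.imwrite("pics/t3.png",cv2.resize(im[165:215,245:315,::-1],None,fx=10,fy=10,interpolation=cv2.INTER_CUBIC))
for th in (85,83,81,80,79,78,77): print(th,move(s,*push_pose(th,.0245,.028)))
E
```

```text
13.35 [ 0.597  -0.0804  0.0293] [3.131 0.004 1.502] [ 5.5 -1.8  2. ] 0.0004
85 (array([ 0.002, -0.013,  0.005]), array([0.014, 0.005, 0.023]))
83 (array([-0.001, -0.034,  0.005]), array([0.014, 0.004, 0.067]))
81 (array([-0.003, -0.056,  0.005]), array([0.014, 0.004, 0.112]))
80 (array([-0.003, -0.067,  0.004]), array([0.014, 0.004, 0.134]))
79 (array([-0.004, -0.078,  0.004]), array([0.014, 0.004, 0.156]))
78 (array([-0.004, -0.089,  0.004]), array([0.014, 0.004, 0.179]))
77 (array([-0.004, -0.1  ,  0.004]), array([0.014, 0.004, 0.201]))
```

View pics/t3.png

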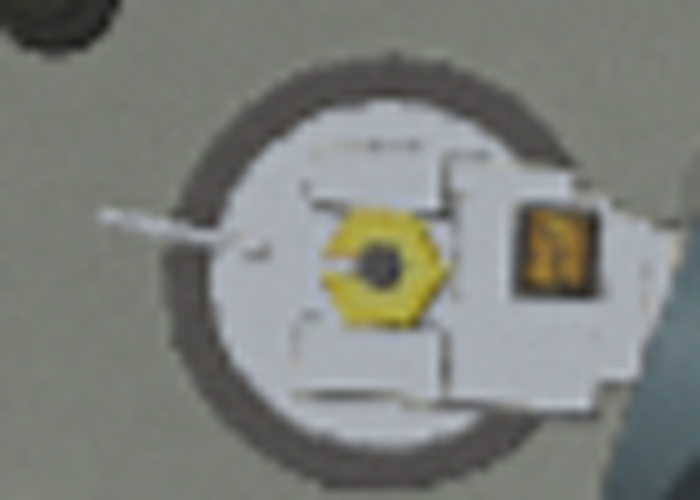

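Still several degrees short; continuing in small steps with force checks.

Request:
jog_arm(
  plan=[
    [0,-0.017,0.003,0,0,0.03,1],
    [-0.001,-0.034,0.004,0,0,0.067,1],
    [-0.002,-0.046,0.004,0,0,0.09,1],
  ],
)

```text
time_s: 13.7
tcp_pos: [0.5863, -0.0811, 0.0293]
tcp_rot: [3.128, 0.004, 1.43]
contact_force: [5.7, -3.3, 2.0]
finger_gap: 0.0004
```

Request:
jog_arm(
  plan=[
    [0,-0.014,0.002,0,0,0.02,1],
    [0,-0.022,0.002,0,0,0.04,1],
  ],
)

```text
time_s: 13.9
tcp_pos: [0.5815, -0.081, 0.0294]
tcp_rot: [3.125, 0.005, 1.398]
contact_force: [4.5, -4.4, 0.1]
finger_gap: 0.0005
```

```bash
python3 - <<'E'
from h import *
s=brief()
im=eyes.snapshot("top"); cv2.imwrite("pics/t4.png",cv2.resize(im[165:215,245:315,::-1],None,fx=10,fy=10,interpolation=cv2.INTER_CUBIC))
for th in (80,79,78,77): print(th,move(s,*push_pose(th,.0245,.028)))
E
```

```text
13.9 [ 0.5815 -0.081   0.0294] [3.125 0.005 1.398] [ 4.5 -4.4  0.1] 0.0005
80 (array([ 0.003, -0.006,  0.005]), array([0.021, 0.007, 0.002]))
79 (array([ 0.001, -0.017,  0.005]), array([0.021, 0.006, 0.024]))
78 (array([-0.   , -0.028,  0.005]), array([0.021, 0.006, 0.047]))
77 (array([-0.001, -0.039,  0.005]), array([0.021, 0.006, 0.069]))
```

View pics/t4.png

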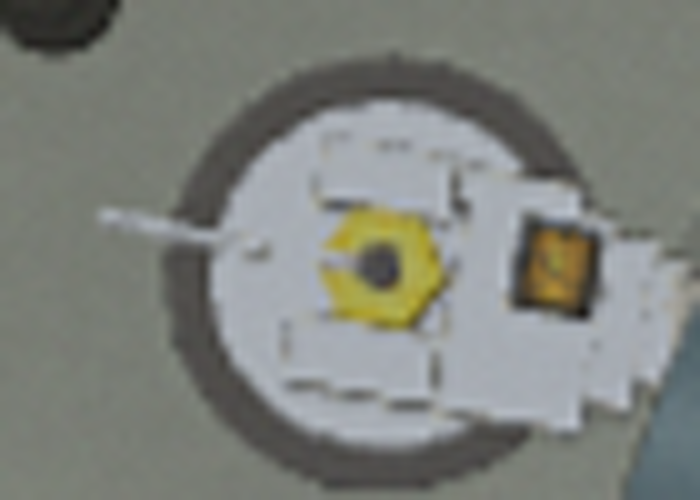

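Request:
jog_arm(
  plan=[
    [-0.003,-0.014,0.002,0,0,0.02,1],
    [-0.004,-0.022,0.002,0,0,0.04,1],
  ],
)

```text
time_s: 14.15
tcp_pos: [0.5765, -0.0811, 0.0294]
tcp_rot: [3.124, 0.004, 1.365]
contact_force: [5.4, -1.5, 1.4]
finger_gap: 0.0005
```

Request:
jog_arm(
  plan=[
    [-0.001,-0.014,0,0,0,0.02,1],
    [-0.002,-0.022,0,0,0,0.02,1],
  ],
)

```text
time_s: 14.35
tcp_pos: [0.5716, -0.0807, 0.0296]
tcp_rot: [3.121, 0.004, 1.349]
contact_force: [6.8, -2.0, -0.3]
finger_gap: 0.0006
```

Request:
jog_arm(
  plan=[
    [-0.001,-0.01,0,0,0,0.01,1],
    [-0.001,-0.014,0,0,0,0.01,1],
  ],
)

```text
time_s: 14.55
tcp_pos: [0.5696, -0.0806, 0.0299]
tcp_rot: [3.117, 0.004, 1.341]
contact_force: [9.0, -2.9, -2.2]
finger_gap: 0.0008
```

```bash
python3 - <<'E'
from h import *
s=brief()
im=eyes.snapshot("top"); cv2.imwrite("pics/t5.png",cv2.resize(im[165:215,245:315,::-1],None,fx=10,fy=10,interpolation=cv2.INTER_CUBIC))
im=eyes.snapshot("wrist"); cv2.imwrite("pics/w11.png",im[:,:,::-1])
E
```

```text
14.55 [ 0.5696 -0.0806  0.0299] [3.117 0.004 1.341] [ 9.  -2.9 -2.2] 0.0008
```

View pics/t5.png

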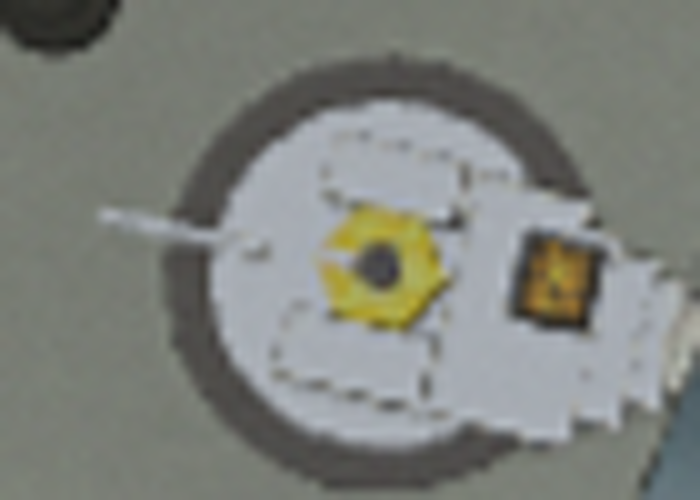

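View pics/w11.png

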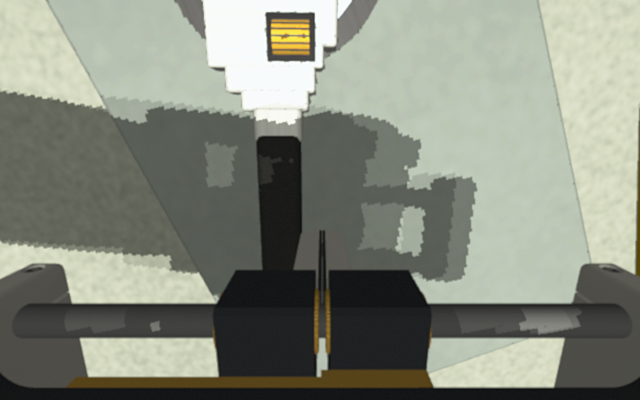

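Request:
jog_arm(
  plan=[
    [0,-0.008,0.003,0.02,0,0,1],
    [0,-0.01,0.003,0.02,0,0,1],
    [0,-0.01,0.003,0.02,0,0,1],
  ],
)

```text
time_s: 14.95
tcp_pos: [0.5691, -0.0804, 0.0296]
tcp_rot: [3.128, 0.004, 1.341]
contact_force: [8.4, -1.7, -2.9]
finger_gap: 0.0002
```

Request:
jog_arm(
  plan=[
    [0,0.03,0,0,0,0,1],
    [0,0.06,0,0,0,0,1],
    [0,0.06,-0.15,0,0,0,1],
    [0,0.06,-0.3,0,0,0,1],
    [0.2,0.04,-0.4,0,0,0,1],
  ],
)

```text
time_s: 15.45
tcp_pos: [0.5888, -0.0417, 0.1292]
tcp_rot: [3.127, 0.005, 1.335]
contact_force: [-0.0, -0.3, 0.4]
finger_gap: 0.0002
```

Request:
jog_arm(
  plan=[
    [0.12,-0.07,0,0,0,0,1],
    [0.22,-0.14,0,0,0,0,1],
    [0.22,-0.14,0,0,0,0,1],
  ],
)

```text
time_s: 15.75
tcp_pos: [0.5654, 0.0229, 0.1275]
tcp_rot: [3.131, 0.005, 1.339]
contact_force: [-0.5, 0.6, -0.1]
finger_gap: 0.0004
```

```bash
python3 - <<'E'
from h import *
s=brief()
im=eyes.snapshot("wrist"); cv2.imwrite("pics/w12f.png",im[:,:,::-1]); cv2.imwrite("pics/w12.png",cv2.resize(im[80:240,230:410,::-1],None,fx=4,fy=3.7,interpolation=cv2.INTER_CUBIC))
print(px(cam("wrist",s),[*NUT,.045]))
E
```

```text
15.75 [0.5654 0.0229 0.1275] [3.131 0.005 1.339] [-0.5  0.6 -0.1] 0.0004
[324.67354058 138.83658122]
```

View pics/w12f.png

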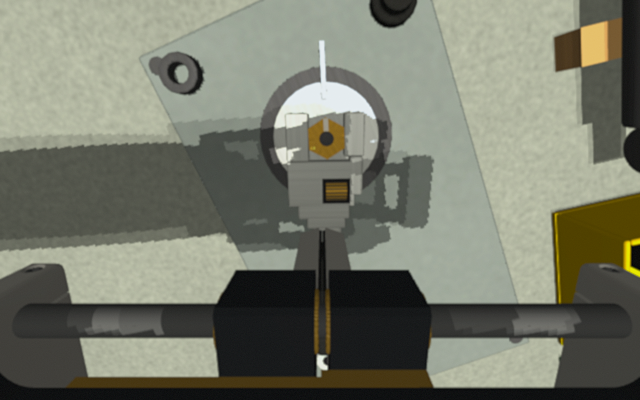

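```bash
python3 - <<'E'
from h import *
im=cv2.imread("pics/w12f.png")
cv2.imwrite("pics/w12c.png",cv2.resize(im[30:230,270:390],None,fx=5,fy=3,interpolation=cv2.INTER_CUBIC))
cv2.imwrite("pics/w12d.png",cv2.resize(im[105:205,275:375],None,fx=6,fy=6,interpolation=cv2.INTER_CUBIC))
E
```

```text
(no output)
```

View pics/w12c.png

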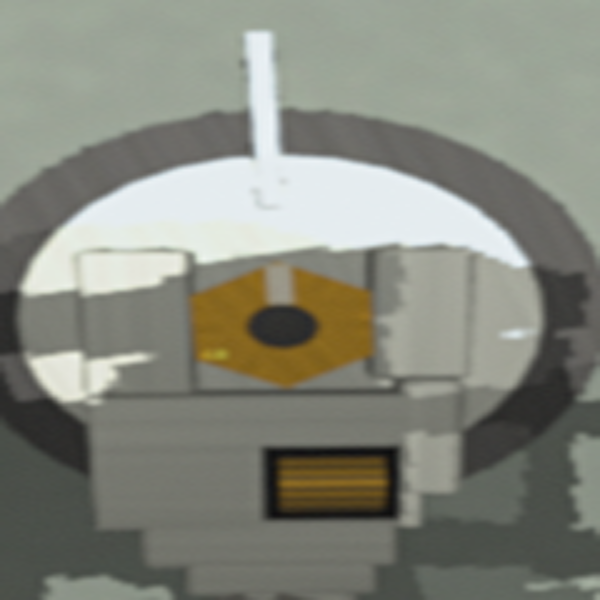

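View pics/w12d.png

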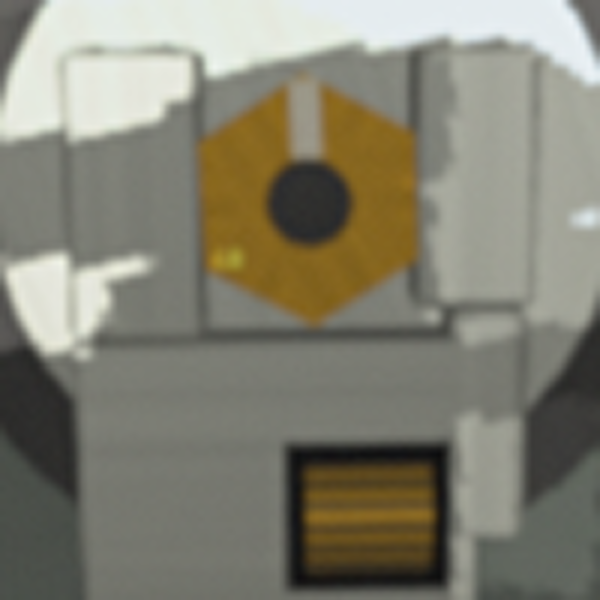

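```bash
python3 - <<'E'
from h import *
s=brief(); s['tcp_pos']=np.array([.5654,.0229,.1275]); s['tcp_rot']=np.array([3.131,.005,1.339])
C=cam("wrist",s)
a=lambda p,q:np.degrees(np.arctan2(*(q-p)[[1,0]]))
d=lambda u,v,z:toz(C,(275+u/6,105+v/6),z); c=lambda u,v,z:toz(C,(270+u/5,30+v/3),z)
print("nut corners",a(d(312,322,.04),d(303,75,.04)),"nut line",a(d(309,158,.04),d(304,80,.04)))
print("flats L",a(d(209,268,.04),d(200,142,.04)),"R",a(d(418,262,.04),d(414,130,.04)))
print("plate line",a(c(268,195,.024),c(258,32,.024)))
nc=(d(312,322,.04)+d(303,75,.04))/2;print(nc, "centre->plate line far end",a(nc,c(258,32,.024)),a(nc,c(268,195,.024)))
print("jaw edges", a(d(204,330,.038),d(197,60,.038)),a(d(420,300,.038),d(412,55,.038)))
w=d(370,517,.043); print("worm-nut",w-nc, np.linalg.norm((w-nc)[:2]), "flat to flat",np.linalg.norm((d(204,205,.04)-d(416,196,.04))[:2]),"jaw faces",np.linalg.norm((d(201,200,.038)-d(418,200,.038))[:2]))
E
```

```text
15.8 [0.5663 0.0213 0.1276] [3.13  0.006 1.338] [ 1.5  0.1 -0.9] 0.0002
nut corners 79.06165821995555 nut line 80.70191984481481
flats L 80.30274021944187 R 79.53851676509333
plate line 79.03431351239583
[0.58440057 0.07645508 0.04      ] centre->plate line far end 79.4704106796771 79.99037125898313
jaw edges 77.62792579804174 79.68001910732339
worm-nut [-0.00138798 -0.04510978  0.003     ] 0.04513112889274446 flat to flat 0.0293524214285177 jaw faces 0.03024756825971592
```

Request:
jog_arm(
  plan=[
    [0,0,0.1,0,0,0,1],
    [0,0,0.2,0,0,0,1],
    [0,0.0,0.26,0.01,0,0,1],
    [0,0,0.26,0.01,0,0,1],
  ],
)

```text
time_s: 16.2
tcp_pos: [0.565, 0.0203, 0.0598]
tcp_rot: [-3.139, 0.006, 1.337]
contact_force: [0.3, -0.1, -1.0]
finger_gap: 0.0005
```

```bash
python3 - <<'E'
from h import *
s=brief()
im=eyes.snapshot("wrist"); cv2.imwrite("pics/w13f.png",im[:,:,::-1])
np.save("s13.npy",np.r_[s['tcp_pos'],s['tcp_rot']])
cv2.imwrite("pics/w13.png",cv2.resize(im[20:220,230:430,::-1],None,fx=3,fy=3,interpolation=cv2.INTER_CUBIC))
E
```

```text
16.2 [0.565  0.0203 0.0598] [-3.139  0.006  1.337] [ 0.3 -0.1 -1. ] 0.0005
```

View pics/w13.png

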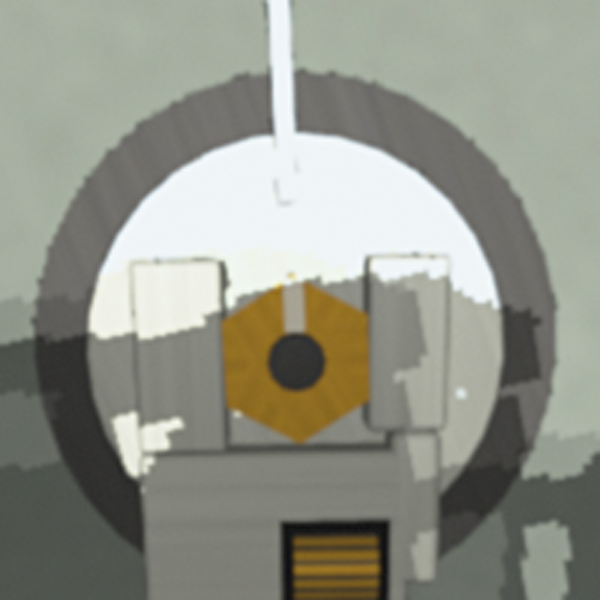

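```bash
python3 - <<'E'
from h import *
im=cv2.imread("pics/w13f.png"); v=np.load("s13.npy"); C=cam("wrist",dict(tcp_pos=v[:3],tcp_rot=v[3:]))
hsv=cv2.cvtColor(im,cv2.COLOR_BGR2HSV)
m=((hsv[...,0]>10)&(hsv[...,0]<28)&(hsv[...,1]>130)&(hsv[...,2]>60)).astype(np.uint8); m[175:]=0;m[:90]=0;m[:,:295]=0;m[:,365:]=0
cs,_=cv2.findContours(m,cv2.RETR_EXTERNAL,cv2.CHAIN_APPROX_NONE)
c=max(cs,key=cv2.contourArea)[:,0].astype(float)
P=np.array([toz(C,p,.040)[:2] for p in c]); 
ctr=(P.max(0)+P.min(0))/2
# best hexagon fit: centre, angle, apothem over hull
from scipy.optimize import least_squares
hull=cv2.convexHull(c.astype(np.float32))[:,0]
# dense points on hull polygon
hp=[];
for a,b in zip(hull,np.roll(hull,-1,0)): 
    n=max(1,int(np.hypot(*(b-a))*2)); hp+= [a+(b-a)*t/n for t in range(n)]
H=np.array([toz(C,p,.040)[:2] for p in hp])
def f(q):
    d=H-q[:2]; k=q[2]+np.arange(6)*np.pi/3
    return (np.max(d@np.array([np.cos(k),np.sin(k)]),1)-q[3])*1e3
for st in (75,80,85):
    r=least_squares(f,[*H.mean(0),np.radians(st)+np.pi/6,.015],loss='soft_l1',f_scale=.2); print(r.x[:2],np.degrees(r.x[2])-30,r.x[3]*2,r.cost)
# plate line
g=im.min(2).astype(float)
pts=[]
for y in range(22,62):
    row=g[y,305:345]; w=np.clip(row-row.mean()-20,0,None)
    if w.sum()>0: pts.append([305+(w*np.arange(40)).sum()/w.sum(),y])
L=np.array([toz(C,p,.024)[:2] for p in pts]); vx,vy,x0,y0=cv2.fitLine(L.astype(np.float32),cv2.DIST_HUBER,0,.01,.01).ravel()
print("line",len(L),np.degrees(np.arctan2(vy,vx)),"from centre",[np.degrees(np.arctan2(*(p-r.x[:2])[::-1])).round(2) for p in L[[0,10,20,-1]]])
# jaw faces: gradient edges
E
```

```text
[0.58426887 0.07692068] 78.98351810898657 0.029378116167327026 4.392017684017511
[0.58426887 0.07692068] 78.98351811171479 0.02937811616734943 4.392017684017511
[0.58426887 0.07692068] 78.98351812098703 0.029378116167387218 4.392017684017511
line 40 79.41017 from centre [np.float64(79.56), np.float64(79.57), np.float64(79.48), np.float64(79.53)]
```

Request:
jog_arm(
  plan=[
    [0,0,-0.15,0,0,0,1],
    [0,0,-0.3,0,0,0,1],
    [0,0,-0.45,0,0,0,1],
    [0,0,-0.6,0,0,0,1],
    [0,0,-0.6,0,0,0,1],
  ],
)

```text
time_s: 16.75
tcp_pos: [0.5706, 0.0202, 0.2201]
tcp_rot: [3.127, 0.005, 1.337]
contact_force: [-0.3, -0.6, 0.3]
finger_gap: 0.0005
```

Request:
jog_arm(
  plan=[
    [0,0,0,0,0,0,1],
    [0,0,0,0,0,0,1],
  ],
)

```text
time_s: 16.95
tcp_pos: [0.571, 0.02, 0.2207]
tcp_rot: [3.126, 0.005, 1.336]
contact_force: [-0.6, 0.0, -0.0]
finger_gap: 0.0008
```

```bash
python3 - <<'E'
from h import *
from bench import close_job
brief()
im=eyes.snapshot("wrist"); cv2.imwrite("pics/w14.png",im[:,:,::-1])
print(close_job())
E
```

```text
16.95 [0.571  0.02   0.2207] [3.126 0.005 1.336] [-0.6  0.  -0. ] 0.0008
the job is handed in; nothing more can be done
None
```

View pics/w14.png

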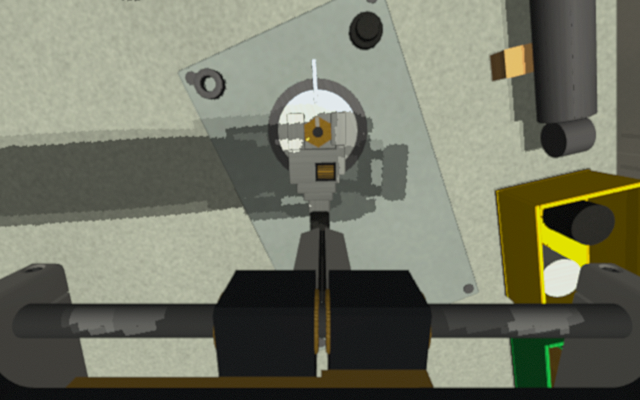

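The wrench is on the nut with its jaws closed, the nut is turned to its stop, and the job was handed in at about 17 s. No verdict is reported back.

**Closing the jaws:** I rolled the worm with six strokes of the closed fingertips, reading at most about 12 N downward. On the sixth stroke the sideways drag rose from about 6 N to about 10 N, the jaw stopped moving in the picture, and the finger slid. The nut had not been turned at that point.

**Turning the nut:** I pushed the side of the handle clockwise at about 5 N. At the end the handle held still against 8–9 N, so I backed off and lifted clear.

**Last checks:**
- **Nut angle:** a fit to the nut's outline gave 79.0°, against 79.5° for the plate's white line. That puts the nut at its stop within my measuring error; a rougher reading by hand spread from 79° to 81°.
- **Jaw opening:** about 30.2 mm from the picture. The jaw's position against the head had not changed since before the turn.
- **Worm to nut:** about 45 mm, where 46 to 47 mm is expected, so the jaw centre is still close to the nut's axis.
- **Other objects:** the robot touches nothing, and the force reading is about zero. The ring nut and the bush look undisturbed in the last picture; I did not measure the bystanders.

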